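# Let the pencil barrels out of the lever-lid dispenser and ease the lid shut

### The arm

A 6-joint arm with a two-finger parallel gripper is mounted at the origin on the work surface. World frame = base frame: x ahead of the robot, y to its left, z up, the work surface at z = 0. Lengths are in mm, angles in rad, forces in N, time in s.
With the tool pointing down it reaches from about 275 to 850 mm from the base axis. Payload 19 kg.
Tool frame: the origin (TCP) lies midway between the tips of the shut fingers; the grasp point (between the pads) lies 19 mm behind it; x points along the fingers, y is the direction in which the jaws open and shut, and the axes are right-handed (so a half turn about x gives the same grasp; the last joint's range is limited). The gripper opens to 85 mm and grips with 20 to 120 N. Pads are 22 mm wide; open, the fingers measure 114 mm over their backs; the gripper's body (76 mm by 85 mm) begins 54 mm behind the grasp point. The pads swing forward as they close: fully open they stand 13 mm farther back than shut.
Start: joints at [1.066, 0.15, 1.437, -0, 1.554, -0.134], TCP at [208.358, 535.885, 196.767] pointing down, gripper open.
Joint ranges: [-2.8, 2.8], [-0.68, 2.1], [0.12, 2.68], [-1.39, 4.53], [0.16, 2.79], [-2.81, 2.81]. Speed limits (rad/s): [1.89, 1.89, 2.22, 3.01, 3.01, 3.01].

### API

Orientations are given as [roll, pitch, yaw] about the fixed x, y, z axes, in that order (R = Rz(yaw) Ry(pitch) Rx(roll)).
In Python, from rig import * gives the robot as it stands.
- The arm moves only by the tool apply_moves, never from a script. Its argument "series" is a list that holds one entry, the list of rows, each a list of 7 numbers: the closure in counts, from 0 (fully open) to 255 (shut), then the shift along the tool's x, y, z in cm, then the turn, a rotation vector about the tool's x, y, z in degrees. A call has 1 to 5 rows; each row is the pose to reach, as a shift and turn from the pose measured when the call began, along the tool's axes at that moment; what a row does not reach only later rows make up. A row lasts 1/8 s, in which the tool goes at most 62.5 mm and 10.7 degrees, less where a joint would pass 70% of its speed; a pose out of reach is approached as far as the arm can. A call with a gripper value outside its range is refused whole. The fingers move at their own pace and stop on an object; the grip force is fixed at half the most. Time passes only in rows, so rows that repeat a pose let the fingers close. It gives the time, the measured TCP pose, the force and the opening at its end, in the units of the state.
- observe(): the state, without advancing time (a new reading comes with each control period).
- get_image(name): name is "scene" or "top"; returns the picture (400x640x3 uint8, blue, green, red); there is no depth.
- camera_model(name): a dict with "fov_y" (degrees; the focal length in pixels is half the picture's height over the tangent of half this angle, whatever the lens; pixels are square), "cx", "cy" (the principal point, pixels), "R" (3x3) and "t" (3): a world point X has camera coordinates R X + t. Camera axes: x right, y down, z forward; pixel columns grow to the right and rows downward; lengths in mm; the calibration is good to about 2 mm. A picture is of the moment at which its call begins. camera_model takes no time and is no camera call.
- sign_off(): hands the job in, once; it reports no verdict.
The state is a dict: "time": time; "joints": joint angles; "joint_vel": joint speeds; "joint_torque": joint torques, N m; "tool_pos": TCP position; "tool_rot": TCP orientation; "contact_force": force on the tool from outside, world axes, zero at the start; "torque": the same for the moment, N m; "width": finger opening in mm.
Only numpy, scipy, OpenCV 4.12 (cv2) and the standard library are available. Lean on these libraries where they do the work, as an engineer would, in place of code of your own. Each camera call takes 0.05 s, during which the arm holds its last target.

### The job

Press the lever of the wider dispenser right down so that its lid opens fully and all three pencil barrels roll out into the catch tray in front of it, then let the lever up slowly, staying on it until the lid is shut, so that the lid does not slam, and move clear. Work by the lever alone: do not touch the lid or the barrels, keep the narrower dispenser shut, and leave everything else on the table where it is.

Things in the scene. Friction and masses are not known exactly. Their poses are not given: they have to be found in the camera images.
- wide_dispenser: The wider of two steel lever-lid dispensers, fixed: a bin 112 mm wide (y), tilted down to its front, on a strip stand, holding three barrels; open catch tray in front, lever at its right (-y). Origin: on the table under its middle; x to its back (away from the robot, yaw up to 0.2 rad), y to its left, z up. Bin: x -30 to 125 mm, up to 132 mm high. Lever bar: y -69, 45 to 100 mm high.
- wide_pad (a point): Centre of the top face of the wider one's lever pad: rubber-faced, 38 (x) by 34 mm (y), outside and ahead of the bin, right of the tray. At rest at x -99, y -108, z 97 mm in the frame of wide_dispenser, face sloping 0.2 rad, front edge up. Pressed right down it is 50 mm lower (z 47), 4 mm farther to the front, sloping 0.18 rad the other way. The point moves and turns with the lever.
- wide_lever (a joint): Angle of the wider dispenser's lever (rad): 0 at rest with the pad up, 0.38 pressed right down on its stop. Pivot 129 mm behind the pad. A push rod links it to the lid. It takes about 3 to 6 N on the pad and comes up by the lid's weight when let go.
- wide_lid (a joint): Opening of the wider dispenser's lid (rad), hinged at the back of the bin: 0 shut, 0.83 with the lever right down (about 2.2 times the lever's angle). A 112 x 164 mm frame of 0.3 kg with a clear pane and a front lip 40 mm deep that holds the barrels back. Shut, its front edge is 93 mm high; open, 224 mm high above x = -23 mm. Let go, it falls shut in a fraction of a second.
- wide_tray (a point): Floor of the wider dispenser's catch tray, near its middle. In the frame of wide_dispenser the tray spans x -139 to -62 mm, y -53 to 53 mm; floor 12 mm, rim 45 mm above the table. A short chute leads from the bin's mouth down into it.
- barrel1: Lime green plastic pencil barrel, a round tube 100 mm long, 12 mm in diameter, 12 g; origin at its middle, y along its length. It starts lying across the bin, first behind the lid's lip, and rolls out into the catch tray by itself when the lid is open.
- barrel2: Second barrel, like the first, lying just behind it.
- barrel3: Third barrel, like the first, lying behind the second.
- narrow_dispenser: The narrower dispenser, fixed: built like the wide one (origin, x to its back, heights; yaw up to 0.35 rad) but with a bin 72 mm wide, holding short silver tubes. It stands about 250 mm to the left or to the right of the wide one. To be left shut.
- narrow_pad (a point): Centre of the top face of the narrower dispenser's lever pad (same size and height as the other, at x -99, y -88, z 97 mm in its own frame). Not to be pressed.
- narrow_lid (a joint): Opening angle of the narrower dispenser's lid (rad), 0 shut.
- slide_gauge: Wooden slide gauge with a sliding jaw, 200 mm long, lying flat, 17 mm high. Origin at the middle of the underside of its beam. To be left alone.
- spring_tube: Silver spring housing tube standing on end, 10 mm in diameter, 52 mm high, beside the right side of the wider dispenser's bin. Origin at its foot. To be left alone.
- eraser_cap: Chunky black eraser cap standing up, 22 mm in diameter, 30 mm high, left of the wider dispenser's catch tray. Origin at its foot. To be left alone.
- stopper: Cobalt blue glass bottle stopper standing on its head, 38 mm in diameter, 50 mm high, beside the right side of the narrower dispenser's bin. Origin at its foot. To be left alone.
- screwdriver: Small screwdriver lying flat, 160 mm long, 26 mm thick. Origin under its middle. To be left alone.
- parts_cup: White ceramic cup, 72 mm across, 75 mm high, right of the dispensers. Origin at its foot. To be left alone.
- glue_jar: White plastic jar with a black cap, 52 mm in diameter, 65 mm high, left of the dispensers. Origin at its foot. To be left alone.

How it is judged (in metres and radians):
On the way, in this order (a step that is already met when the one before it is completed fails the run):
1. the wider dispenser's lid is lifted wide open by its lever (value of joint wide_lever above 0.31 rad and value of joint wide_lid above 0.66 rad), for 0.3 s.
2. the lid is shut again with all three barrels in the catch tray (value of joint wide_lid below 0.05 rad and x of barrel1 in the frame of wide_dispenser between -0.142 and -0.055 m and y of barrel1 in the frame of wide_dispenser between -0.056 and 0.056 m and z of each of barrel1, barrel2, barrel3 in the frame of wide_dispenser below 0.04 m and x of barrel2 in the frame of wide_dispenser between -0.142 and -0.055 m and y of barrel2 in the frame of wide_dispenser between -0.056 and 0.056 m and x of barrel3 in the frame of wide_dispenser between -0.142 and -0.055 m and y of barrel3 in the frame of wide_dispenser between -0.056 and 0.056 m), for 0.2 s.
At the end, for the whole second after the job is handed in: The wider dispenser's lid is shut (within 0.05 rad), all three barrels lie at rest in its catch tray, the narrower dispenser is shut, and the other things are within 15 mm of where they were (all of step 2 and value of joint narrow_lid below 0.05 rad and linear speed of each of barrel1, barrel2, barrel3 below 0.03 m/s and distance of each of slide_gauge, spring_tube, eraser_cap, stopper, screwdriver, parts_cup, glue_jar from where it was at the start of the episode below 0.015 m); the robot touches nothing.
It fails at once if the wider dispenser's lid slams: it comes down faster than 1.8 rad/s in the last 0.15 rad before it is shut (value of joint wide_lid below 0.15 rad and velocity of joint wide_lid below -1.8 rad/s).
It fails at once if the robot touches the wider dispenser's lid (contact force between any of the fingers, the arm and wide_lid above 0.5 N).
It fails at once if the robot touches a barrel, or a barrel is lifted (contact force between any of the fingers, the arm and barrel1 above 0.3 N or contact force between any of the fingers, the arm and barrel2 above 0.3 N or contact force between any of the fingers, the arm and barrel3 above 0.3 N or height (world z) of any of barrel1, barrel2, barrel3 above 0.11 m).
It fails at once if the narrower dispenser is opened (value of joint narrow_lid above 0.1 rad).
It fails at once if one of the other things on the table is lifted or shifted (distance of any of slide_gauge, spring_tube, eraser_cap, stopper, screwdriver, parts_cup, glue_jar from where it was at the start of the episode above 0.02 m).
It also fails if it takes over 38 s, if anything falls off the work surface, if the arm or the gripper's body presses on something with over 40 N, if the wrist force passes 120 N, or if a joint passes its speed limit or range.

## Working session

There is one attempt and no reset: what is moved stays moved. The work goes in short steps, Python scripts to look and compute and a tool call to move; the robot and the scene stay as the last step left them, time stands still between calls to the robot, and variables do not carry over. Pictures are saved under pics/ and viewed, and the job is handed in when it is done.

Besides the shell and the picture viewer there is one more tool, called by a JSON object that holds its "op" and its "data", one argument or row to a line. apply_moves: Moves the arm, as the interface text tells. Its arguments: {"type":"object","properties":{"series":{"type":"array"}},"required":["series"]}

```bash
mkdir -p pics; python3 - <<'E'
from rig import *
import cv2
print(observe())
for n in("scene","top"):
    cv2.imwrite(f"pics/{n}0.png",get_image(n)); print(n,camera_model(n))
E
```

```text
{'time': 0.0, 'joints': array([ 1.06598268e+00,  1.51004108e-01,  1.43802536e+00,  3.59797390e-05,
        1.55381278e+00, -1.33986660e-01]), 'joint_vel': array([-0.00079117,  0.00052487, -0.00128532,  0.00032584,  0.00014629,
        0.00065732]), 'joint_torque': array([ 2.18787842e-03, -7.13064265e+01, -5.70855331e+01,  2.05427568e-04,
        9.24924418e-03,  1.07588037e-04]), 'tool_pos': array([208.23005023, 535.66063832, 196.16800124]), 'tool_rot': array([-1.73356339,  1.56954621, -2.10439101]), 'contact_force': array([-0.82605623,  0.01908482,  0.02281279]), 'torque': array([ 0.01097082,  0.03250016, -0.02138398]), 'width': 85.2584173234264}
scene {'fov_y': 43.979050095709326, 'cx': 327.5873094738548, 'cy': 191.8669189533842, 'R': array([[ 0.33959873,  0.94047579, -0.0133415 ],
       [ 0.62654722, -0.23677519, -0.74254703],
       [-0.70150644,  0.24380895, -0.66966104]]), 't': array([-165.30756858, -246.30403195, 1727.02253534])}
top {'fov_y': 53.61330413174035, 'cx': 321.0250000387804, 'cy': 197.22507721193796, 'R': array([[-0.10360414, -0.99460049, -0.00600405],
       [-0.96752662,  0.10217959, -0.23119595],
       [ 0.2305611 , -0.01814378, -0.97288868]]), 't': array([  32.63162825,  549.42227067, 1225.37800041])}
```

View pics/scene0.png

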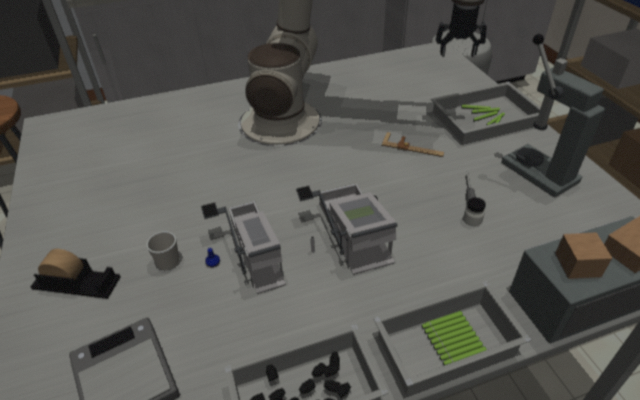

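View pics/top0.png

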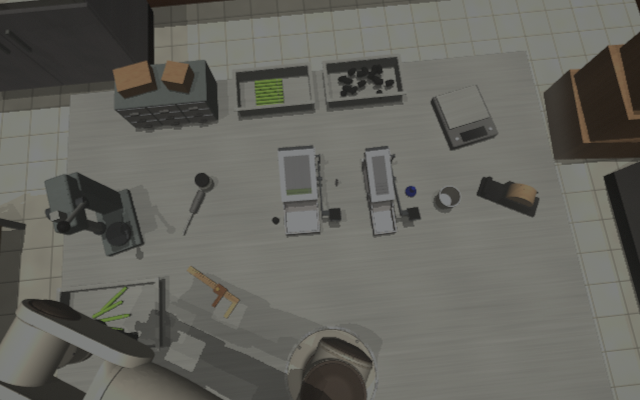

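The wide dispenser is near pixel (300,190) in the top view, with its pad near (335,214). The narrow one is to its right, with its pad near (413,214). I'll enlarge both.

```bash
python3 - <<'E'
import cv2
a=cv2.imread("pics/top0.png")[140:245,260:360]; cv2.imwrite("pics/topc.png",cv2.convertScaleAbs(cv2.resize(a,None,fx=5.6,fy=5.6,interpolation=cv2.INTER_CUBIC),alpha=1.8))
a=cv2.imread("pics/scene0.png")[170:280,285:405]; cv2.imwrite("pics/scc.png",cv2.convertScaleAbs(cv2.resize(a,None,fx=5,fy=5,interpolation=cv2.INTER_CUBIC),alpha=1.8))
E
```

```text
(no output)
```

View pics/topc.png

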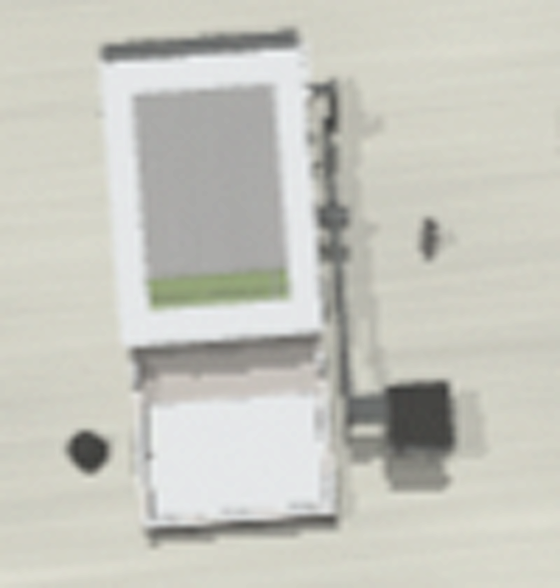

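View pics/scc.png

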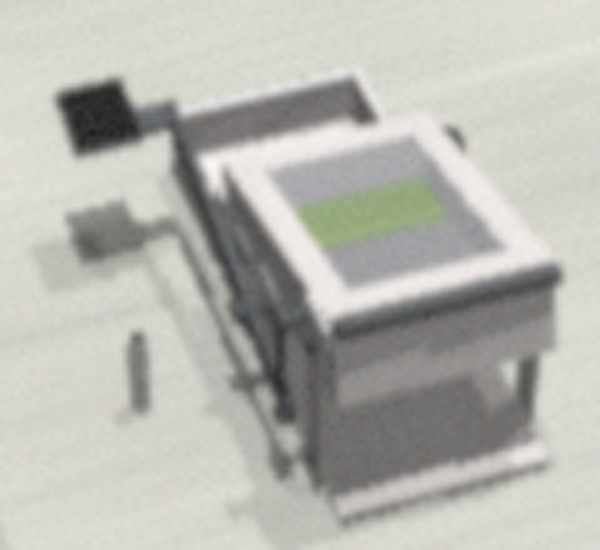

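```bash
cat > h.py <<'E'
from rig import *
import numpy as np
from scipy.optimize import least_squares
def proj(n,X):
    c=camera_model(n); f=200/np.tan(np.radians(c['fov_y']/2)); X=np.atleast_2d(X)
    p=X@c['R'].T+c['t']; return np.c_[f*p[:,0]/p[:,2]+c['cx'],f*p[:,1]/p[:,2]+c['cy']]
def up(p,s,o): return (np.array(p)+.5)/s-.5+np.array(o)
E
python3 - <<'E'
from h import *
T=lambda p:up(p,5.6,(260,140)); S=lambda p:up(p,5,(285,170))
P=[T((421,415)),S((99,117))]
r=least_squares(lambda X:np.r_[proj('top',X)[0]-P[0],proj('scene',X)[0]-P[1]],[500,0,97])
print('pad',r.x,r.fun)
# tray + pad fit
obs=[('top',(-139,53,45),T((145,527))),('top',(-139,-53,45),T((338,519))),('top',(-99,-108,97),P[0]),('scene',(-99,-108,97),P[1]),
('scene',(-139,-53,45),S((178,115))),('scene',(-139,53,45),S((355,78)))]
def W(q,L): 
    c,s=np.cos(q[2]),np.sin(q[2]); return np.array([q[0]+c*L[0]-s*L[1],q[1]+s*L[0]+c*L[1],L[2]])
g=lambda q:np.concatenate([proj(n,W(q,L))[0]-u for n,L,u in obs])
r=least_squares(g,[600,50,0],x_scale=[10,10,.1]);print(r.x,r.fun.reshape(-1,2).round(1))
q=r.x
for L in [(-99,-108,97),(-103,-108,47),(-30,0,93),(-139,-53,45),(-62,-53,45)]: print(L,W(q,L).round(1))
# narrow pad approx
for z in(97,):
  f=least_squares(lambda X:proj('top',[X[0],X[1],z])[0]-[413,214],[500,-100]);print('narrow',f.x)
for n,z,u in (('spring',52,T((430,232))),):
  f=least_squares(lambda X:proj('top',[X[0],X[1],z])[0]-u,[500,-100]);print(n,f.x)
E
```

```text
pad [485.10349873 -62.6228672   93.60364991] [ 0.25052641  0.04062289  0.21235841 -0.01343895]
[ 5.85254683e+02  4.33586297e+01 -1.91814853e-02] [[ 0.8 -0.6]
 [-1.  -1.9]
 [ 0.3  0.1]
 [ 0.  -1.2]
 [-0.2 -0.4]
 [-0.2 -1.4]]
(-99, -108, 97) [484.2 -62.7  97. ]
(-103, -108, 47) [480.2 -62.6  47. ]
(-30, 0, 93) [555.3  43.9  93. ]
(-139, -53, 45) [445.3  -7.   45. ]
(-62, -53, 45) [522.2  -8.4  45. ]
narrow [ 457.99131473 -305.68505988]
spring [602.48400255 -81.54379163]
```

```bash
cat >> h.py <<'E'
from scipy.spatial.transform import Rotation as Ro
def rel(X):
    o=observe(); R=Ro.from_euler('xyz',o['tool_rot']).as_matrix(); 
    return (R.T@(np.array(X)-o['tool_pos'])/10).round(2)
E
python3 - <<'E'
from h import *
o=observe(); print(Ro.from_euler('xyz',o['tool_rot']).as_matrix().round(3)); print(rel([482,-64,197]),rel([482,-64,125]))
E
```

```text
[[-0.     0.362  0.932]
 [-0.001  0.932 -0.362]
 [-1.    -0.001 -0.   ]]
[-3.000e-02 -4.597e+01  4.724e+01] [  7.17 -45.97  47.24]
```

{"op": "apply_moves", "data": {
  "series": [
    [[255,0,-4.1,4.2,-2,0,0],[255,0,-8.2,8.4,-4,0,0],[255,0,-12.3,12.6,-6,0,0],[255,0,-16.4,16.9,-8,0,0],[255,0,-20.5,21.1,-10,0,0]]
  ]
}}

```text
time: 0.72
tool_pos: [330.9, 266.4, 196.4]
tool_rot: [-1.723, 1.57, -1.918]
contact_force: [1.4, -0.0, 0.5]
width: -0.0
```

```bash
python3 - <<'E'
from h import *
o=observe(); print(o['tool_pos'],Ro.from_euler('xyz',o['tool_rot']).as_matrix().round(3)); print(rel([482,-64,197]),o['joints'])
E
```

```text
[330.9161668  266.40661834 196.36602202] [[-0.     0.194  0.981]
 [-0.001  0.981 -0.194]
 [-1.    -0.001 -0.   ]]
[ -0.04 -29.49  21.22] [ 4.96597273e-01 -1.68730211e-01  1.75465611e+00 -6.54184603e-04
  1.55640235e+00 -8.79460261e-01]
```

{"op": "apply_moves", "data": {
  "series": [
    [[255,0,-5,3.6,-2,0,0],[255,0,-10,7.2,-4,0,0],[255,0,-15,10.8,-6,0,0],[255,0,-20,14.4,-8,0,0],[255,0,-25,18,-9.5,0,0]]
  ]
}}

```text
time: 1.35
tool_pos: [459.5, -15.8, 196.5]
tool_rot: [-1.772, 1.57, -1.8]
contact_force: [1.3, 1.3, 0.1]
width: 0.0
```

```bash
python3 - <<'E'
from h import *
o=observe(); print(o['tool_pos'],Ro.from_euler('xyz',o['tool_rot']).as_matrix().round(3)); print(rel([482,-64,125]),o['joints'])
E
```

```text
[459.47606704 -15.79793607 196.53207829] [[-0.     0.028  1.   ]
 [-0.001  1.    -0.028]
 [-1.    -0.001 -0.   ]]
[ 7.16 -4.75  2.39] [-2.01494793e-01 -9.28070781e-02  1.68789564e+00 -9.00794953e-04
  1.54652929e+00 -1.74401980e+00]
```

{"op": "apply_moves", "data": {
  "series": [
    [[255,1,-4.75,2.4,-1.5,0,0],[255,4.5,-4.75,2.4,-1.5,0,0],[255,7.2,-4.75,2.4,-1.5,0,0],[255,7.2,-4.75,2.4,-1.5,0,0]]
  ]
}}

```text
time: 1.85
tool_pos: [481.0, -63.8, 122.9]
tool_rot: [3.103, 1.567, 3.101]
contact_force: [-0.1, 0.2, 0.7]
width: 0.2
```

```bash
cat >look.py <<'E'
from h import *
import sys,cv2
k=sys.argv[1]
o=observe(); print(o['time'],o['tool_pos'],o['contact_force'],Ro.from_euler('xyz',o['tool_rot']).as_matrix().round(3).tolist())
a=get_image('top')[120:250,250:370]; b=get_image('scene')[150:280,285:405]
cv2.imwrite(f"pics/{k}.png",cv2.convertScaleAbs(cv2.resize(np.hstack([a,b]),None,fx=3.3,fy=3.3,interpolation=cv2.INTER_CUBIC),alpha=1.8))
E
python3 look.py l1
```

```text
1.85 [481.03978197 -63.84821    122.94322645] [-0.05029685  0.19684629  0.70236419] [[-0.004, 0.002, 1.0], [0.0, 1.0, -0.002], [-1.0, 0.0, -0.004]]
```

View pics/l1.png

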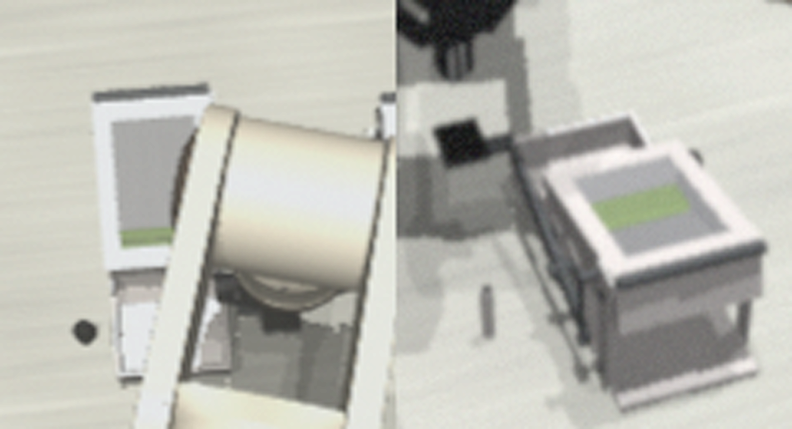

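```bash
python3 - <<'E'
from h import *
import cv2
a=get_image('scene')[0:290,180:450]; cv2.imwrite("pics/s2.png",cv2.convertScaleAbs(cv2.resize(a,None,fx=2,fy=2,interpolation=cv2.INTER_CUBIC),alpha=1.8))
a=get_image('top')[100:400,200:460]; cv2.imwrite("pics/t2.png",cv2.convertScaleAbs(cv2.resize(a,None,fx=2,fy=2,interpolation=cv2.INTER_CUBIC),alpha=1.8))
for n in('top','scene'):
  c=camera_model(n);print(n,-c['R'].T@c['t'])
for z in(150,200,250,300,350,400): print(z,proj('scene',[481,-64,z]),proj('top',[481,-64,z]))
E
```

```text
top [ 252.43694966   -1.45132558 1319.37651133]
scene [1421.9767725  -323.91447083  971.42193717]
150 [[302.63867991 175.85864324]] [[336.15733938 211.45091441]]
200 [[301.69861084 160.59781857]] [[336.69745594 208.05279968]]
250 [[300.70636717 144.4900058 ]] [[337.28559527 204.35255222]]
300 [[299.65748133 127.46267952]] [[337.92846004 200.30800258]]
350 [[298.54696071 109.43479085]] [[338.63406111 195.86875079]]
400 [[297.36920815  90.31547735]] [[339.41205311 190.97405531]]
```

View pics/s2.png

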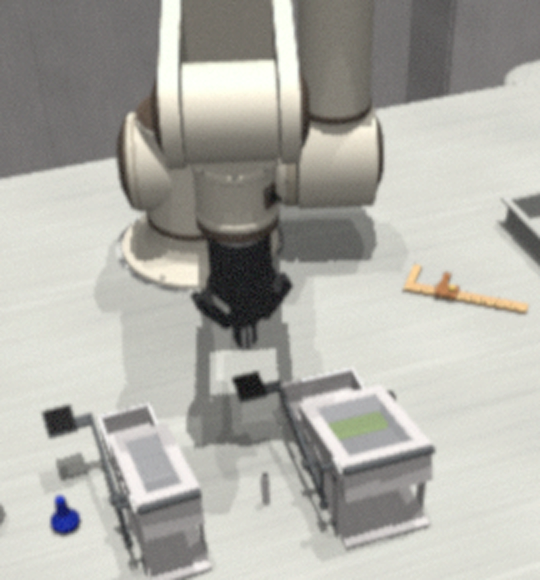

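View pics/t2.png

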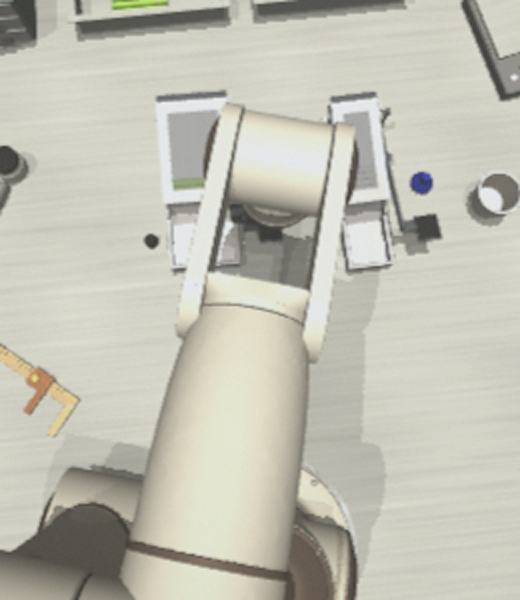

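{"op": "apply_moves", "data": {
  "series": [
    [[255,1.0,0,0,0,0,0],[255,2.0,0,0,0,0,0],[255,2.8,0,0,0,0,0],[255,3.4,0,0,0,0,0],[255,4.0,0,0,0,0,0]]
  ]
}}

```text
time: 2.68
tool_pos: [482.8, -64.1, 85.5]
tool_rot: [-0.713, 1.569, -0.715]
contact_force: [1.7, 0.5, 0.6]
width: -0.2
```

```bash
python3 look.py l2
```

```text
2.675 [482.79386663 -64.06773577  85.54124125] [1.74782721 0.5430885  0.5766955 ] [[0.002, 0.002, 1.0], [-0.001, 1.0, -0.002], [-1.0, -0.001, 0.002]]
```

View pics/l2.png

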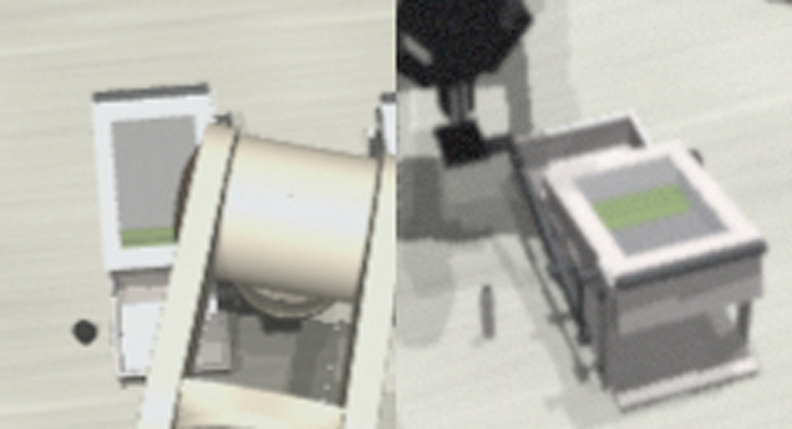

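```bash
python3 - <<'E'
from h import *
for X in([482.8,-64,85.5],[482.8,-64,97],[484,-62.7,97],[484,-62.7,85],[465,-63,101],[465,-63,85]):
  u=proj('scene',X)[0]; print(X,u.round(1),((u-[285,150])*3.3+[396,0]).round())
import cv2
a=get_image('scene')[155:215,285:345]; cv2.imwrite("pics/s3.png",cv2.convertScaleAbs(cv2.resize(a,None,fx=9,fy=9,interpolation=cv2.INTER_CUBIC),alpha=3))
E
```

```text
[482.8, -64, 85.5] [304.  194.8] [459. 148.]
[482.8, -64, 97] [303.8 191.6] [458. 137.]
[484, -62.7, 97] [304.4 191.8] [460. 138.]
[484, -62.7, 85] [304.6 195.1] [461. 149.]
[465, -63, 101] [302.  186.2] [452. 120.]
[465, -63, 85] [302.3 190.7] [453. 134.]
```

View pics/s3.png

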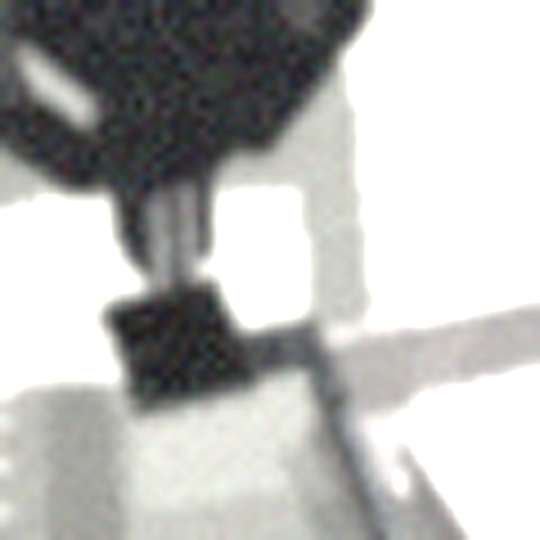

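```bash
python3 - <<'E'
from h import *
import cv2
print(proj('scene',[[208,536,197],[208,536,210],[208,536,240],[481,-64,122.9]]))
a=cv2.imread("pics/scene0.png")[0:80,420:520]; cv2.imwrite("pics/s4.png",cv2.convertScaleAbs(cv2.resize(a,None,fx=6,fy=6,interpolation=cv2.INTER_CUBIC),alpha=1.8))
print(proj('top',[[482.8,-64,85.5]]),proj('scene',[0,0,0]),proj('top',[0,0,0]))
E
```

```text
[[455.11507924  69.86297684]
 [455.76701976  66.14401534]
 [457.29942829  57.40246885]
 [303.12783118 183.79939148]]
[[335.4588427  214.88971698]] [[280.18016313 121.23148835]] [[331.56558623 374.69807227]]
```

View pics/s4.png

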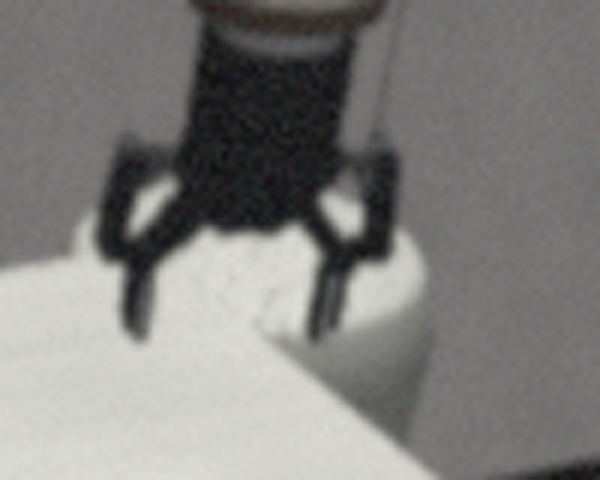

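```bash
python3 - <<'E'
import cv2
a=cv2.imread("pics/s2.png"); cv2.imwrite("pics/s5.png",cv2.resize(a[220:420,150:350],None,fx=3,fy=3))
E
```

```text
(no output)
```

View pics/s5.png

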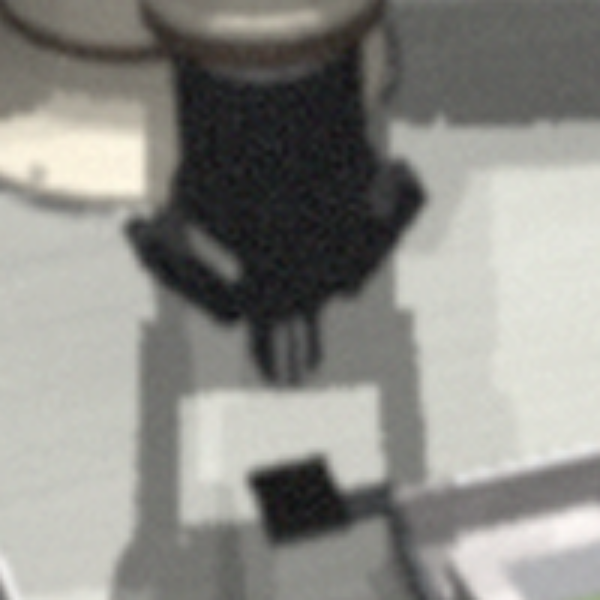

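The picture and the pose reading disagree. The visible fingertips sit about 30 mm higher than tool_pos says, in both the start picture and this one. The pad has not moved and there is no force, so the tips are still above it. I'll go on down under guard, watching force and pictures.

{"op": "apply_moves", "data": {
  "series": [
    [[255,0.6,0,0,0,0,0],[255,1.0,0,0,0,0,0],[255,1.3,0,0,0,0,0]]
  ]
}}

```text
time: 3.2
tool_pos: [482.6, -64.1, 72.4]
tool_rot: [-0.858, 1.569, -0.86]
contact_force: [0.2, -0.9, 0.6]
width: -0.3
```

```bash
python3 look.py l3
```

```text
3.2 [482.62806475 -64.05328545  72.43088408] [ 0.21196081 -0.85511322  0.62805467] [[0.001, 0.002, 1.0], [-0.001, 1.0, -0.002], [-1.0, -0.001, 0.001]]
```

View pics/l3.png

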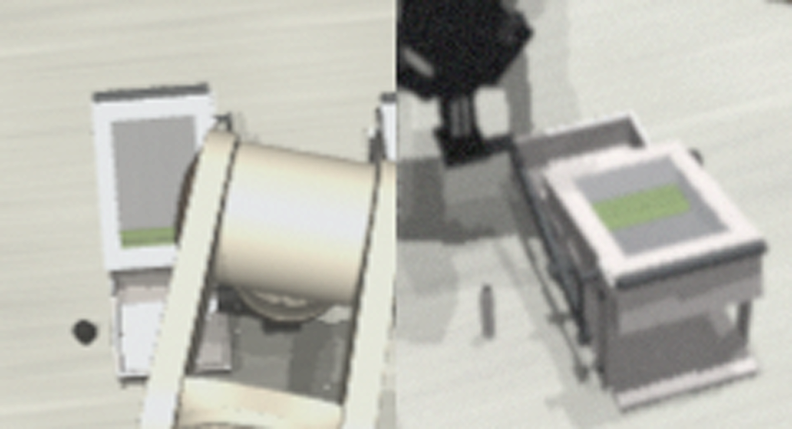

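The fingers now show in front of the pad, with tips near (460,137) at the pad centre. That confirms they are above it and about to make contact.

{"op": "apply_moves", "data": {
  "series": [
    [[255,0.4,0,0,0,0,0],[255,0.8,0,0,0,0,0],[255,1.2,0,0,0,0,0]]
  ]
}}

```text
time: 3.68
tool_pos: [482.5, -64.1, 60.2]
tool_rot: [-1.112, 1.569, -1.114]
contact_force: [-3.0, 0.4, 4.5]
width: -0.1
```

```bash
python3 look.py l4
```

```text
3.675 [482.45579839 -64.06139565  60.23915232] [-3.00956895  0.38075124  4.53711741] [[0.001, 0.002, 1.0], [-0.001, 1.0, -0.002], [-1.0, -0.001, 0.001]]
```

View pics/l4.png

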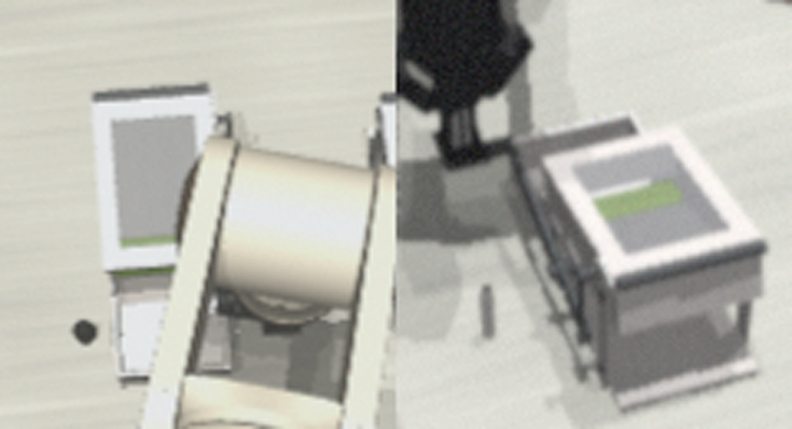

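{"op": "apply_moves", "data": {
  "series": [
    [[255,0.5,0,-0.1,0,0,0],[255,1.0,0,-0.2,0,0,0],[255,1.5,0,-0.3,0,0,0],[255,2.0,0,-0.3,0,0,0],[255,2.5,0,-0.4,0,0,0]]
  ]
}}

```text
time: 4.4
tool_pos: [478.7, -64.1, 34.8]
tool_rot: [-0.841, 1.569, -0.842]
contact_force: [3.7, -0.0, 4.2]
width: 0.2
```

```bash
python3 look.py l5
```

```text
4.4 [478.68172088 -64.05933016  34.78106354] [ 3.65688415 -0.01363214  4.22960675] [[0.001, 0.002, 1.0], [-0.001, 1.0, -0.002], [-1.0, -0.001, 0.001]]
```

View pics/l5.png

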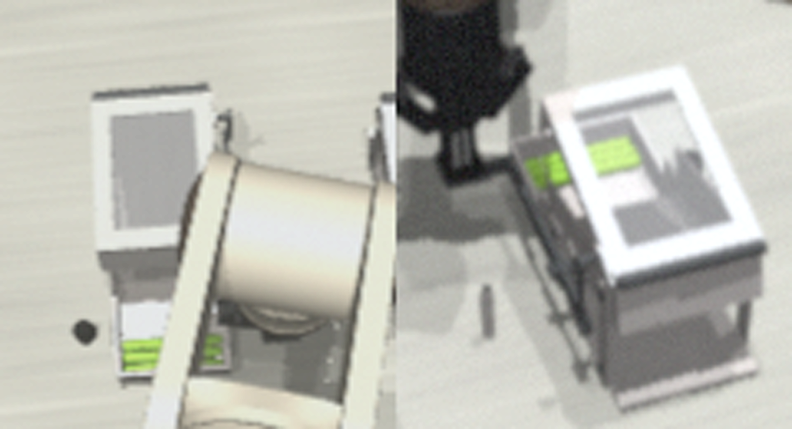

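The barrels have rolled into the tray and the lid is partly up, at about 0.5 rad. I'll press on to the stop.

{"op": "apply_moves", "data": {
  "series": [
    [[255,0.5,0,0,0,0,0],[255,0.9,0,0,0,0,0],[255,1.2,0,0,0,0,0],[255,1.5,0,0,0,0,0]]
  ]
}}

```text
time: 5.0
tool_pos: [478.4, -64.1, 19.4]
tool_rot: [-1.349, 1.57, -1.35]
contact_force: [0.6, 0.3, 3.2]
width: -0.2
```

```bash
python3 look.py l6
```

```text
5.0 [478.38184551 -64.06892151  19.39543169] [0.58707567 0.31223799 3.24660329] [[0.0, 0.002, 1.0], [-0.001, 1.0, -0.002], [-1.0, -0.001, 0.0]]
```

View pics/l6.png

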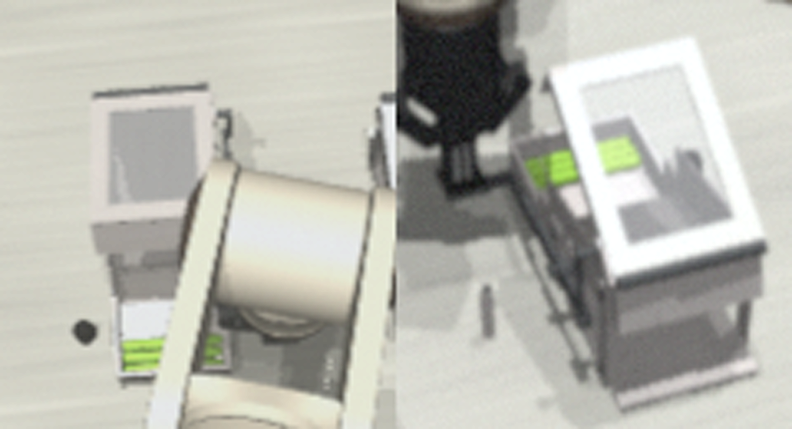

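{"op": "apply_moves", "data": {
  "series": [
    [[255,0.3,0,0.0,0,0,0],[255,0.6,0,0,0,0,0],[255,0.6,0,0,0,0,0],[255,0.6,0,0,0,0,0]]
  ]
}}

```text
time: 5.6
tool_pos: [478.4, -64.1, 13.2]
tool_rot: [-1.468, 1.57, -1.47]
contact_force: [2.2, 0.9, 3.7]
width: 0.2
```

```bash
python3 look.py l7
```

```text
5.6 [478.35575655 -64.10204852  13.20813708] [2.20601193 0.93989239 3.7147116 ] [[0.0, 0.002, 1.0], [-0.001, 1.0, -0.002], [-1.0, -0.001, 0.0]]
```

View pics/l7.png

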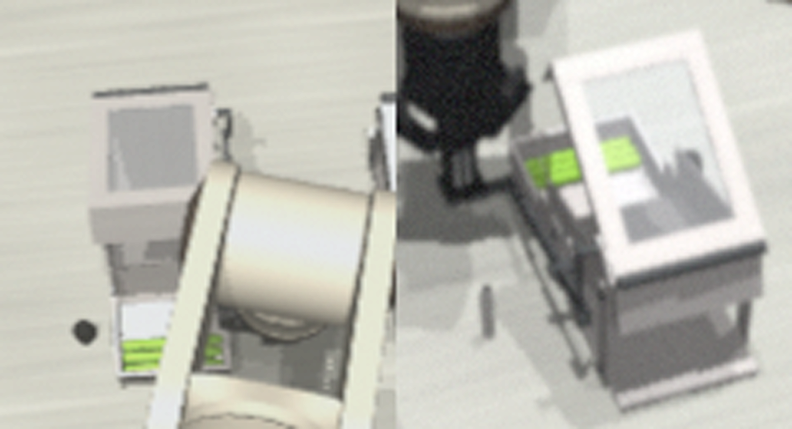

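```bash
python3 - <<'E'
from h import *
q=[585.25,43.36,-.019]
def W(L):
    c,s=np.cos(q[2]),np.sin(q[2]); return np.array([q[0]+c*L[0]-s*L[1],q[1]+s*L[0]+c*L[1],L[2]])
# hinge from geometry: shut front (xs,93), open (-23,224) rotated .83, radius 164ish; 
h=least_squares(lambda v:[np.hypot(v[0]+23,v[1]-224)-164, np.hypot(v[2]-v[0],93-v[1])-164, np.arctan2(224-v[1],v[0]+23)-np.arctan2(93-v[1],v[0]-v[2])-.83],[125,132,-35]).x; print('hinge',h)
a0=np.arctan2(93-h[1],h[0]-h[2])
for th in(0,.5,.6,.66,.7,.75,.8,.83):
  for y in(56,-56):
    u=proj('scene',W((h[0]-164*np.cos(a0+th),y,h[1]+164*np.sin(a0+th))))[0]; print(th,y,((u-[285,150])*3.3+[396,0]).round(),end=' ')
  print()
E
```

```text
hinge [116.60818982 137.94447529 -41.11306474]
0 56 [678. 141.] 0 -56 [545. 174.] 
0.5 56 [681.  61.] 0.5 -56 [543.  93.] 
0.6 56 [684.  48.] 0.6 -56 [545.  80.] 
0.66 56 [687.  42.] 0.66 -56 [546.  74.] 
0.7 56 [688.  37.] 0.7 -56 [547.  69.] 
0.75 56 [691.  32.] 0.75 -56 [549.  65.] 
0.8 56 [693.  28.] 0.8 -56 [550.  60.] 
0.83 56 [695.  25.] 0.83 -56 [552.  58.]
```

The lid is at about 0.75 rad. A few more mm should bring it to the stop.

{"op": "apply_moves", "data": {
  "series": [
    [[255,0.2,0,0,0,0,0],[255,0.4,0,0,0,0,0],[255,0.5,0,0,0,0,0],[255,0.5,0,0,0,0,0],[255,0.5,0,0,0,0,0]]
  ]
}}

```text
time: 6.32
tool_pos: [479.0, -64.4, 11.6]
tool_rot: [-0.746, 1.568, -0.747]
contact_force: [-23.1, 5.2, 66.9]
width: -0.1
```

```bash
python3 look.py l8
```

```text
6.325 [479.03720102 -64.39181499  11.64087027] [-23.10965344   5.18071062  66.85790119] [[0.002, 0.001, 1.0], [-0.002, 1.0, -0.001], [-1.0, -0.002, 0.002]]
```

View pics/l8.png

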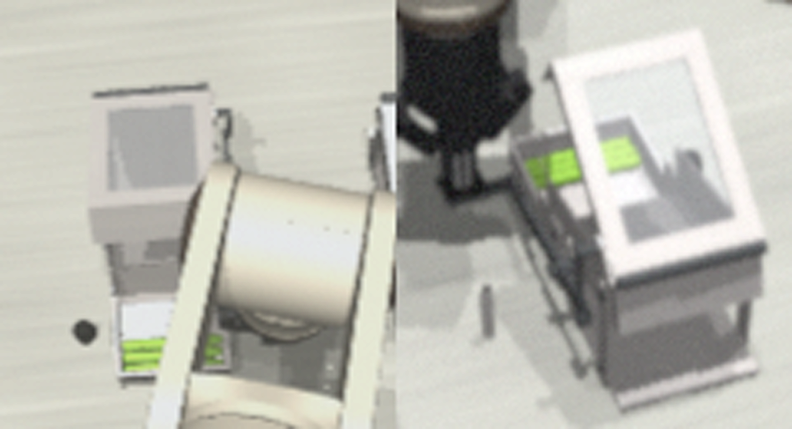

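On the stop: the force rose to 67 N and the lid is fully up. All three barrels are in the tray. Now up slowly.

{"op": "apply_moves", "data": {
  "series": [
    [[255,-0.2,0,0,0,0,0],[255,-0.6,0,0,0,0,0],[255,-1.0,0,0,0,0,0],[255,-1.5,0,0,0,0,0],[255,-2.0,0,0,0,0,0]]
  ]
}}

```text
time: 7.05
tool_pos: [478.9, -64.3, 31.9]
tool_rot: [-0.799, 1.568, -0.8]
contact_force: [-2.9, 0.6, 2.9]
width: 0.4
```

{"op": "apply_moves", "data": {
  "series": [
    [[255,-0.4,0,0,0,0,0],[255,-0.8,0,0.1,0,0,0],[255,-1.2,0,0.1,0,0,0],[255,-1.5,0,0.2,0,0,0],[255,-1.7,0,0.2,0,0,0]]
  ]
}}

```text
time: 7.68
tool_pos: [481.1, -64.3, 49.1]
tool_rot: [-0.727, 1.568, -0.729]
contact_force: [1.6, -0.5, 3.7]
width: 0.4
```

```bash
python3 look.py l9
```

```text
7.675 [481.06581683 -64.32087159  49.06129715] [ 1.58590231 -0.5321729   3.7087419 ] [[0.002, 0.001, 1.0], [-0.002, 1.0, -0.001], [-1.0, -0.002, 0.002]]
```

View pics/l9.png

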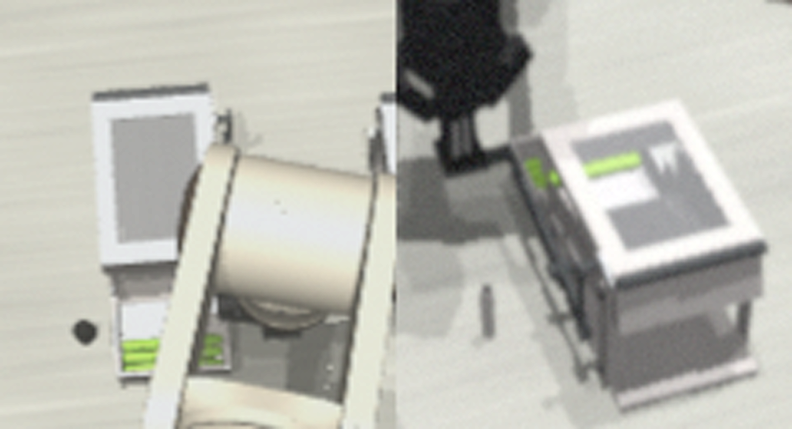

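The lid is following and is now nearly down. The last part goes slower.

{"op": "apply_moves", "data": {
  "series": [
    [[255,-0.2,0,0,0,0,0],[255,-0.4,0,0.1,0,0,0],[255,-0.6,0,0.1,0,0,0],[255,-0.8,0,0.1,0,0,0],[255,-1.0,0,0.1,0,0,0]]
  ]
}}

```text
time: 8.4
tool_pos: [482.3, -64.4, 59.4]
tool_rot: [-0.626, 1.567, -0.628]
contact_force: [2.7, -0.1, 2.3]
width: -0.3
```

{"op": "apply_moves", "data": {
  "series": [
    [[255,-0.2,0,0,0,0,0],[255,-0.4,0,0,0,0,0],[255,-0.6,0,0,0,0,0],[255,-0.8,0,0,0,0,0],[255,-1.0,0,0,0,0,0]]
  ]
}}

```text
time: 9.02
tool_pos: [481.9, -64.2, 69.2]
tool_rot: [-0.72, 1.568, -0.721]
contact_force: [0.9, -0.2, -0.5]
width: -0.2
```

```bash
python3 look.py l10
```

```text
9.025 [481.92857991 -64.2403708   69.22527724] [ 0.85744048 -0.17153362 -0.53494076] [[0.002, 0.002, 1.0], [-0.002, 1.0, -0.002], [-1.0, -0.002, 0.002]]
```

View pics/l10.png

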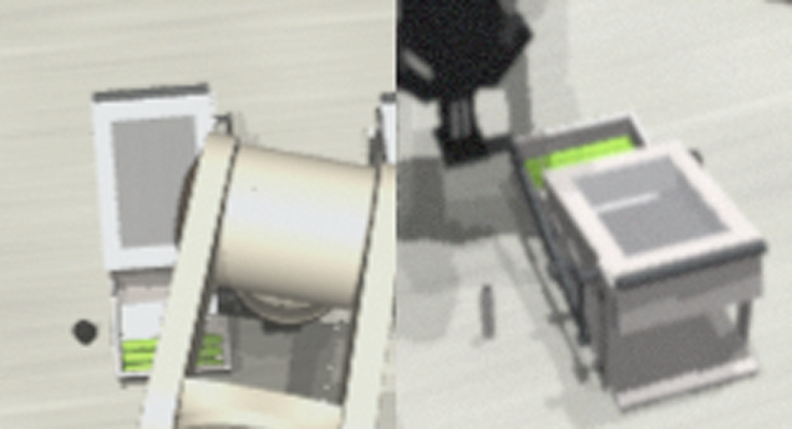

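Shut, with no contact force. I'll rise and back away toward the robot.

{"op": "apply_moves", "data": {
  "series": [
    [[255,-1,0,0,0,0,0],[255,-3.5,0,0,0,0,0],[255,-7,0,0,0,0,0],[255,-11,0,0,0,0,0],[255,-15,0,0,0,0,0]]
  ]
}}

```text
time: 9.75
tool_pos: [481.5, -63.9, 221.4]
tool_rot: [-0.614, 1.567, -0.616]
contact_force: [0.1, -0.2, 0.1]
width: 0.2
```

{"op": "apply_moves", "data": {
  "series": [
    [[255,0,0,-3,0,0,0],[255,0,0,-7,0,0,0],[255,0,0,-11,0,0,0],[255,0,0,-14,0,0,0],[255,0,0,-14,0,0,0]]
  ]
}}

```text
time: 10.38
tool_pos: [340.5, -63.7, 222.0]
tool_rot: [-0.552, 1.565, -0.554]
contact_force: [1.0, -0.4, -0.0]
width: -0.1
```

```bash
python3 look.py l11; python3 - <<'E'
from h import *
import cv2
cv2.imwrite('pics/full.png',get_image('scene'))
E
```

```text
10.375 [340.45370615 -63.69070074 221.95880579] [ 1.0373504  -0.35476585 -0.02121609] [[0.005, 0.002, 1.0], [-0.003, 1.0, -0.002], [-1.0, -0.003, 0.005]]
```

View pics/l11.png

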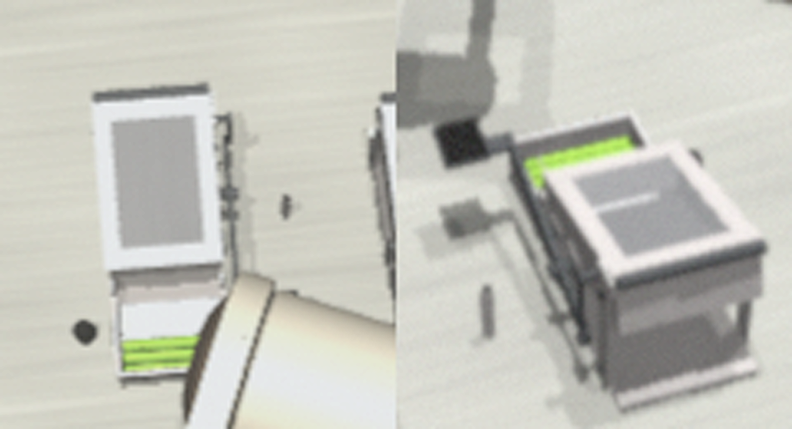

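View pics/full.png

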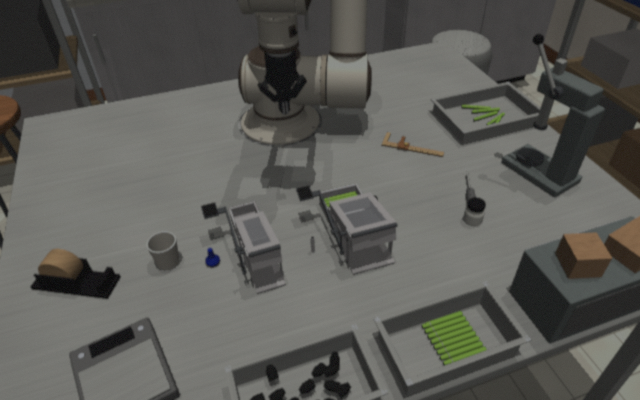

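The bin is empty, the barrels lie side by side in the tray at the top-view crop (160,353), the lid is shut, and everything else is where it was.

```bash
python3 - <<'E'
from rig import *
print(sign_off())
E
```

```text
the job is handed in; nothing more can be done
None
```

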